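# Fit the slicing cartridge to the mandoline and lock it

## Task

The mandoline is to be set up for plain slices. Take the blade cartridge whose comb slide is pulled out, lay it flat in the mandoline's empty bay without pushing its slide in, and then swing the lock lever a full quarter turn so that the cam draws the cartridge tight against the right side of the bay. Leave the other cartridge lying where it is.

Things in the scene. Friction and masses are not known exactly. Their poses are not given: they have to be found in the camera images.
- slicer_deck: White sloping deck of the mandoline slicer, 300 x 126 mm, fixed on a stand and tilted 30 degrees, rising away from the robot. Axes: x uphill along the deck, y left across it (level), z square to it. Origin: middle of the bay on the plane of its ledges, 100 mm above the worktop. Rails and deck plates stand up to z = 14 mm; finger notches beside the bay are open below: |x| 26 to 62, |y| under 26 mm.
- bay (a point): Middle of the empty bay, at the deck's origin, same axes. The bay is 52 mm wide (x), walls 14 mm high. Its right stop wall faces at y = -56 mm, with an 18 mm wide slot for a cartridge's tongue; its left wall at y = 62 mm, with a 30 mm slot for the comb slide. The top 6 mm of the walls is bevelled outward by 2.5 to 4 mm. Ledges at z = 0 run from the walls in to |y| = 44 mm; the middle is open.
- cartridge_a: Loose white blade cartridge with its comb slide pulled out, the one to fit: 46 (x) x 112 (y) x 14 mm (z), about 0.12 kg, origin at the centre of its underside. It lies flat; pinch it across the 46 mm. In the bay its axes match the deck's, with 3 mm play each side in x; lay it in with its origin near y = 3 mm in the deck frame (0 to 6 fits). Tight, its origin is at y = 0, z = 0.
- stud_a (a point): Top of cartridge_a's stud, 70 mm from its origin along -y and 15 mm up: an upright pin 7 mm across on a steel tongue (10 mm wide, z 1 to 5 mm, out to y = -74 mm) at the cartridge's -y end. In the bay the tongue points right and the cam hooks behind this stud.
- cartridge_b: The other loose blade cartridge, the same in every size and axis but with its comb slide pushed in; it stays where it lies.
- comb_a (a joint): Comb slide at the +y end of cartridge_a, m: 0 pushed in (its 22 mm wide grey end lip stands 4 mm out of the end), 0.014 fully out (18 mm). It moves along the cartridge's +y against 3 N of friction.
- comb_b (a joint): Comb slide of cartridge_b, m, likewise.
- lock_lever (a joint): Cam lock lever, rad, turning about the deck's z through the pivot: 0 open (lever points right, -y), growing clockwise seen from above the deck to 1.57 closed (lever points downhill, -x; stop at 1.60). Up to 0.25 the stud drops in freely; from about 0.4 the spiral hook draws it towards the pivot. Stays where it is left: friction 0.06 N m, more while drawing tight.
- lever_grip (a point): Centre of the lever's grip, an upright grey paddle 12 mm thick (along the swing) and 24 mm long (along the lever), 53 mm from the pivot; it stands from 18 to 39 mm above the plane of the ledges and this point is 30 mm above it. Axes: y inward along the lever, to the pivot, z square to the deck, x against the closing swing.
- lock_pivot (a point): Point on the lock's pivot axis, at x = 0, y = -83 mm in the deck frame, 30 mm above the plane of the ledges; axes as the deck's. The lock sits on a grey bracket outside the bay's right wall.
- tumbler: Clear drinking glass, 80 mm across and 91 mm high, a bystander; origin at the centre of its underside.

How it is judged (in metres and radians):
On the way, in this order (a step that is already met when the one before it is completed fails the run):
1. the cartridge with its slide out lies flat in the bay, released, with the lock still open (x of cartridge_a in the frame of slicer_deck between -0.0045 and 0.0045 m and y of cartridge_a in the frame of slicer_deck between -0.002 and 0.009 m and z of cartridge_a in the frame of slicer_deck below 0.002 m and angle between the z axis of cartridge_a and the z axis of slicer_deck, either way round below 0.05 rad and contact force between cartridge_a and the fingers below 0.1 N and value of joint lock_lever below 0.5 rad), for 0.2 s.
2. the lock lever has been swung a full quarter turn, drawing the cartridge tight (value of joint lock_lever above 1.42 rad and y of cartridge_a in the frame of slicer_deck below 0.0015 m), for 0.2 s.
At the end, for the whole second after the job is handed in: The cartridge with its slide out (still 8 mm or more) lies flat in the bay (within 2 mm and 3 degrees), its right gap under 1.5 mm; the lock lever is closed (1.42 rad or more); all at rest; the other cartridge is within 20 mm of its start (all of step 2 and x of cartridge_a in the frame of slicer_deck between -0.0045 and 0.0045 m and y of cartridge_a in the frame of slicer_deck above -0.002 m and z of cartridge_a in the frame of slicer_deck between -0.002 and 0.002 m and angle between the z axis of cartridge_a and the z axis of slicer_deck, either way round below 0.05 rad and value of joint comb_a above 0.008 m and linear speed of cartridge_a below 0.01 m/s and distance of cartridge_b from where it was at the start of the episode below 0.02 m); the robot touches nothing.
It fails at once if the other cartridge is moved by more than 20 mm (distance of cartridge_b from where it was at the start of the episode above 0.02 m).
It fails at once if the glass is tipped over or shoved about (angle between tumbler's own z axis and vertical above 0.3 rad or distance of tumbler from where it was at the start of the episode above 0.05 m).
It also fails if it takes over 54 s, if anything falls off the work surface, if the arm or the gripper's body presses on something with over 40 N, if the wrist force passes 120 N, or if a joint passes its speed limit or range.

## Robot

A 6-joint arm with a two-finger parallel gripper is mounted at the origin on a cart in front of the work surface, level with it; the furniture and walls round the work are solid. World frame = base frame: x ahead of the robot, y to its left, z up, the work surface at z = 0. Lengths are in mm, angles in rad, forces in N, time in s.
With the tool pointing down it reaches from about 350 to 975 mm from the base axis. Payload 4.9 kg.
Tool frame: the origin (TCP) lies on the front face of the gripper's body, between the roots of the fingers; the fingertips stand 73 mm ahead of it and the grasp point (between the pads) lies 54 mm ahead of it; z points along the fingers, y is the line along which they close (so a half turn about z gives the same grasp; the last joint's range is limited). The gripper opens to 85 mm and grips with 20 to 120 N. Pads are 22 mm wide; open, the fingers measure 114 mm over their backs; the gripper's body (76 mm by 85 mm) begins 54 mm behind the grasp point. The pads swing forward as they close: fully open they stand 13 mm farther back than shut.
Start: joints at [-1.418, 0.053, 1.613, -0, 1.476, -0.119], TCP at [167.787, -602.038, 303.904] pointing down, gripper open.
Joint ranges: [-3.01, 3.01], [-1.01, 2.22], [0.06, 2.58], [-1.02, 4.17], [0.09, 2.62], [-3.14, 3.14]. Speed limits (rad/s): [2.57, 2.57, 3.14, 3.14, 3.14, 3.14].

## Interface

Orientations are given as a unit quaternion [x, y, z, w].
In Python, from rig import bot, viewer, job gives the robot as it stands. The module is installed in compiled form; this text tells all that it offers.
- The arm moves only by the tool jog_arm, never from a script. Its argument "steps" is a list of rows, each a list of 3 entries, a list of its own where there are three numbers: the shift along the tool's x, y, z in mm, then the turn, a rotation vector about the tool's x, y, z in rad, then the opening, from 0 (shut) to 1 (fully open). A call has 1 to 8 rows; each row is the pose to reach, as a shift and turn from the pose commanded when the call began, along the tool's axes at that moment; what a row does not reach only later rows make up. A row lasts 1/12 s, in which the tool goes at most 41.7 mm and 7.16 degrees, less where a joint would pass 70% of its speed; a pose out of reach is approached as far as the arm can. A call with a gripper value outside its range is refused whole. The fingers move at their own pace and stop on an object; "grip_force" is the grip in N (left out, the last holds). Time passes only in rows, so rows that repeat a pose let the fingers close. It gives the time, the measured TCP pose, the force, the opening and the grip force at its end, in the units of the state.
- bot.read_state(): the state, without advancing time (a new reading comes with each control period).
- viewer.capture(name): name is "scene" or "top"; returns the picture (384x512x3 uint8, blue, green, red); there is no depth.
- viewer.camera_model(name): a dict with "fx", "fy", "cx", "cy" (pixels), "k1" (the pictures are not rectified: a ray, as slopes to the right and down, at radius r is drawn at 1 + k1 r^2 times it, then the intrinsics apply), "R" (3x3) and "t" (3): a world point X has camera coordinates R X + t. Camera axes: x right, y down, z forward; pixel columns grow to the right and rows downward; lengths in mm; the calibration is good to about 2 mm. A picture is of the moment at which its call begins. camera_model takes no time and is no camera call.
- job.hand_in(): hands the job in; it is judged then, once.
The state is a dict: "clock": time; "joint_pos": joint angles; "qvel": joint speeds; "tau": joint torques, N m; "eef_pos": TCP position; "ee_rot": TCP orientation; "ft_force": force on the tool from outside, world axes, zero at the start; "wrist_torque": the same for the moment, N m; "grip_width": finger opening in mm; "gripper_force": force on a finger pad.
Only numpy, scipy, OpenCV 4.12 (cv2) and the standard library are available. Lean on these libraries where they do the work, as an engineer would, in place of code of your own. Each camera call takes 0.05 s, during which the arm holds its last target. There are 200 camera calls.

## Working session

There is one attempt and no reset: what is moved stays moved. The work goes in short steps, Python scripts to look and compute and a tool call to move; the robot and the scene stay as the last step left them, time stands still between calls to the robot, and variables do not carry over. Pictures are saved under pics/ and viewed, at most 10 in all, crops included, and the job is handed in when it is done.

Besides the shell and the picture viewer there is one more tool, called after "Request:" as name(argument=value, ...), one argument or row to a line, values as JSON. jog_arm: Moves the arm, as the interface text tells. Its arguments: {"type":"object","properties":{"steps":{"type":"array"},"grip_force":{"type":"number"}},"required":["steps"]}

```bash
mkdir -p pics
python3 - <<'E'
from rig import bot, viewer, job
import cv2
for n in ("scene","top"):
    im=viewer.capture(n); cv2.imwrite(f"pics/{n}0.png",im)
    m=viewer.camera_model(n); print(n,m)
print(bot.read_state())
E
```

```text
scene {'fx': 386.7908904201221, 'fy': 386.7908904201221, 'cx': 247.615108481346, 'cy': 189.90406610954264, 'k1': -0.0021057272499564053, 'R': array([[-0.704366  , -0.70982645,  0.00386601],
       [-0.34016975,  0.33276272, -0.87951891],
       [ 0.62301933, -0.62081831, -0.47584824]]), 't': array([344.17466441, 290.83237313, 978.53457027])}
top {'fx': 365.731656028712, 'fy': 365.731656028712, 'cx': 257.91275882288994, 'cy': 184.90348323059325, 'k1': -0.03517284004833116, 'R': array([[ 0.00582444, -0.99997791,  0.0032027 ],
       [-0.99447963, -0.00612791, -0.10475077],
       [ 0.10476808, -0.0025749 , -0.99449335]]), 't': array([ -53.9641428 ,  550.12842074, 1270.08675612])}
{'clock': 0.1, 'joint_pos': array([-1.41801462e+00,  5.32979473e-02,  1.61415840e+00, -3.45281608e-06,
        1.47605086e+00, -1.19006427e-01]), 'qvel': array([ 0.00071878, -0.00265496, -0.0023546 ,  0.0002617 ,  0.00134218,
        0.00041136]), 'tau': array([ 3.36060621e-04, -3.94902205e+01, -3.71362388e+01, -5.44797990e-05,
        3.94264251e-03, -1.49611719e-05]), 'eef_pos': array([ 167.71231606, -601.6205555 ,  302.78042522]), 'ee_rot': array([ 9.90780126e-01,  1.35476289e-01, -1.78836715e-05, -9.57113202e-04]), 'ft_force': array([-0.69826316,  1.07860554, -0.62635488]), 'wrist_torque': array([-0.01953388,  0.0218905 , -0.00211537]), 'gripper_force': 0.0, 'grip_width': 85.56602472516946}
```

View pics/top0.png

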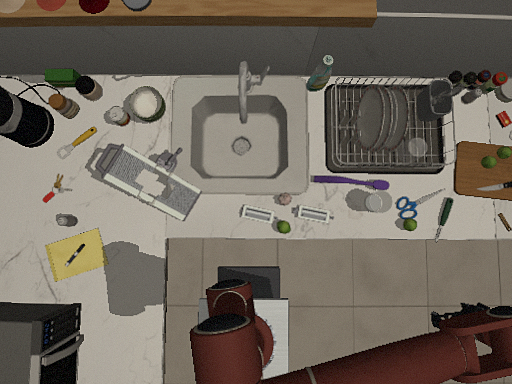

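View pics/scene0.png

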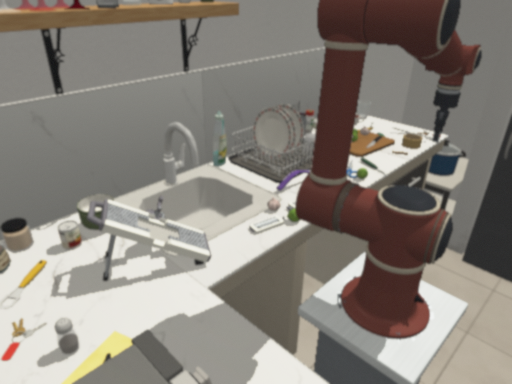

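The top view shows the slicer around (145,181), the two cartridges at (258,214) and (314,214), and the glass near (372,200). I'll enlarge these.

Run:
```python
import cv2, numpy as np
t=cv2.imread("pics/top0.png"); s=cv2.imread("pics/scene0.png")
a=cv2.resize(t[135:229,80:213],(798,564),interpolation=cv2.INTER_CUBIC)
cv2.imwrite("pics/c1.png",a)
b=cv2.resize(t[198:240,232:342],(770,294),interpolation=cv2.INTER_CUBIC)
c=cv2.resize(s[192:269,90:318],(770,260),interpolation=cv2.INTER_CUBIC)
cv2.imwrite("pics/c2.png",np.vstack([b,c]))
```

```text
(no output)
```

View pics/c1.png

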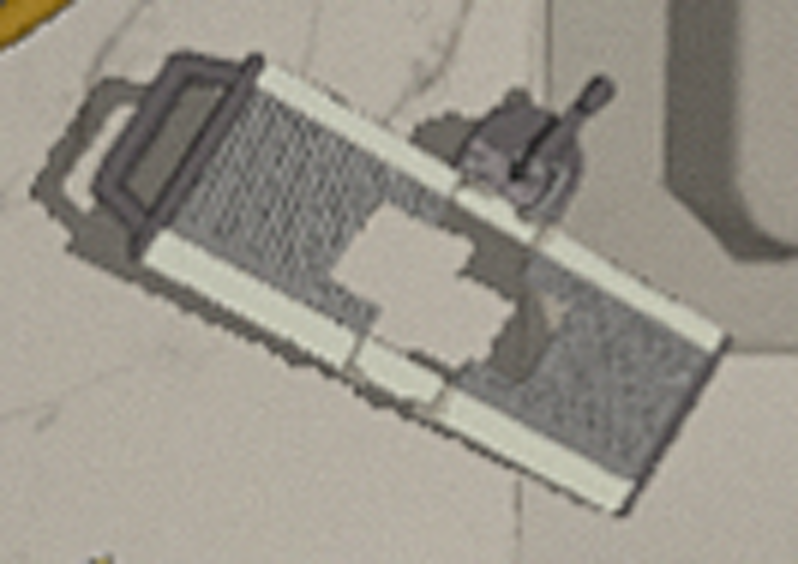

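View pics/c2.png

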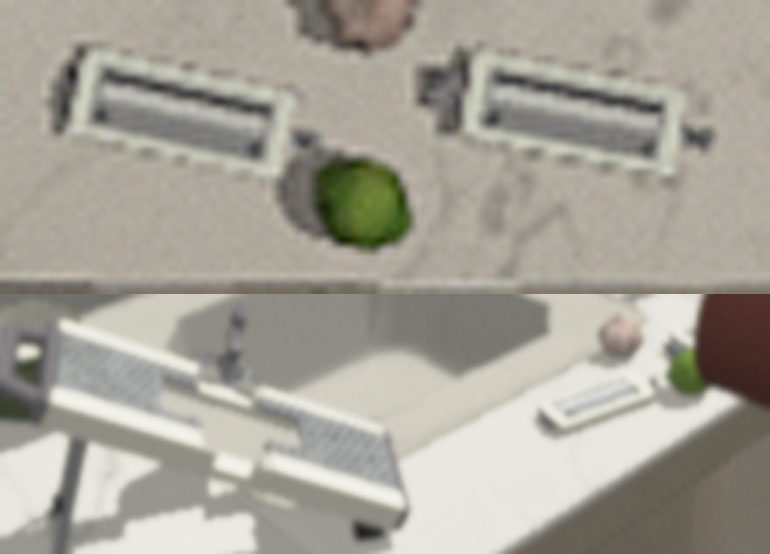

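Cartridge A, with its comb slide out on the left end, is the right-hand one at (314,214). B, with its slide in, is at (258,214), close to a lime. The deck rises towards the upper left. The lock is at about (168,160), with its lever pointing right. Next I'll measure by casting rays onto planes of known height.

```bash
cat > h.py <<'E'
import numpy as np, cv2
from rig import bot, viewer, job
from scipy.spatial.transform import Rotation as Ro
def ray(n,px):
    m=viewer.camera_model(n); K=np.array([[m['fx'],0,m['cx']],[0,m['fy'],m['cy']],[0,0,1]])
    d=np.array([m['k1'],0,0,0,0.])
    u=cv2.undistortPoints(np.array(px,float).reshape(-1,1,2),K,d).reshape(-1,2)
    D=np.c_[u,np.ones(len(u))]@m['R']; return -m['R'].T@m['t'],D
def onz(n,px,z):
    C,D=ray(n,px); z=np.broadcast_to(z,len(D)); return C+D*((z-C[2])/D[:,2])[:,None]
def proj(n,X):
    m=viewer.camera_model(n); K=np.array([[m['fx'],0,m['cx']],[0,m['fy'],m['cy']],[0,0,1]])
    return cv2.projectPoints(np.array(X,float).reshape(-1,1,3),m['R'],m['t'],K,np.array([m['k1'],0,0,0,0.]))[0].reshape(-1,2)
def rect_corners(n,im,roi,thr):
    x0,y0,x1,y1=roi; g=cv2.resize(im[y0:y1,x0:x1].min(2),None,fx=4,fy=4,interpolation=cv2.INTER_CUBIC)
    c=max(cv2.findContours((g>thr).astype(np.uint8),0,2)[0],key=cv2.contourArea)
    r=cv2.minAreaRect(c); return (cv2.boxPoints(r)+.5)/4-.5+[x0,y0],r
E
python3 - <<'E'
from h import *
t=cv2.imread("pics/top0.png"); np.set_printoptions(precision=1,suppress=True)
print(t[214,300:330].min(1), t[203:226,314].min(1))
for nm,roi in (("A",(292,200,340,228)),("B",(236,200,276,226))):
  for thr in (185,195,205):
    b,r=rect_corners("top",t,roi,thr); W=onz("top",b,14.)
    e=np.roll(W,-1,0)-W; L=np.linalg.norm(e,axis=1); k=np.argmax(L)
    print(nm,thr,W.mean(0),L,np.degrees(np.arctan2(e[k,1],e[k,0])))
# deck rail-top corners, hand-read in crop (scale 6, offset 80,135)
P=np.array([[268,68],[148,247],[727,338],[628,510]])/6+[80,135]-.42
W=onz("top",P,[187.1,187.1,37.1,37.1]); print(W)
print("len",np.linalg.norm(W[0]-W[2]),np.linalg.norm(W[1]-W[3]),"wid",np.linalg.norm(W[0]-W[1]),np.linalg.norm(W[2]-W[3]))
print("mean",W.mean(0), [np.degrees(np.arctan2(*(a-b)[1::-1])) for a,b in((W[0],W[2]),(W[1],W[3]),(W[1],W[0]),(W[3],W[2]))])
E
```

```text
[157 110  72 100 122 116 117 121 124 125 132 138 141 144 150 166 171 180
 180 178 184 168 165 153 143 140 130 167 182 157] [164 164 160 158 135 169 169 122  66 145 182 150 123 123 117 134 177 140
 140 161 157 162 158]
A 185 [ 467.4 -201.2   14. ] [19.   3.1 19.   3.1] 172.95157858443525
A 195 [ 421.5 -297.2   14. ] [1.8 0.9 1.8 0.9] -89.74171890378376Traceback (most recent call last):
  File "<stdin>", line 6, in <module>
  File "h.py", line 16, in rect_corners
    c=max(cv2.findContours((g>thr).astype(np.uint8),0,2)[0],key=cv2.contourArea)
ValueError: max() iterable argument is empty
```

```bash
python3 - <<'E'
from h import *
t=cv2.imread("pics/top0.png").astype(int); np.set_printoptions(precision=1,suppress=True,linewidth=200)
print((t[205:224,314]).tolist()); print(t[140,100:112].tolist())
f=(t[...,1]-t[...,2]).astype(np.float32)
for nm,roi in (("A",(295,202,336,226)),("B",(238,202,276,226)),("D",(88,140,206,222))):
  x0,y0,x1,y1=roi; g=cv2.resize(f[y0:y1,x0:x1],None,fx=4,fy=4,interpolation=cv2.INTER_LINEAR)
  print(nm,np.percentile(g,[5,50,80,90,97]))
E
python3 - <<'E'
from h import *
np.set_printoptions(precision=1,suppress=True,linewidth=200)
def rep(nm,P,z):
  W=onz("top",P,z);e=np.roll(W,-1,0)-W
  print(nm,W.mean(0),np.linalg.norm(e,axis=1),np.degrees(np.arctan2(e[:,1],e[:,0])))
rep("A",np.array([[470,50],[688,93],[672,175],[460,130]])/7+[232,198]-.43,14.)
rep("B",np.array([[82,48],[298,93],[278,176],[68,130]])/7+[232,198]-.43,14.)
P=np.array([[268,68],[148,247],[628,510],[727,338]])/6+[80,135]-.42
W=onz("top",P,[187.1,187.1,37.1,37.1]);e=np.roll(W,-1,0)-W
print(W,W.mean(0),np.linalg.norm(e,axis=1),np.degrees(np.arctan2(e[:,1],e[:,0])))
E
```

```text
[[160, 170, 177], [158, 170, 176], [135, 147, 154], [169, 182, 181], [169, 180, 179], [122, 127, 128], [66, 66, 68], [145, 152, 152], [182, 191, 191], [150, 155, 157], [123, 125, 129], [123, 125, 128], [117, 120, 122], [134, 139, 141], [177, 193, 192], [140, 153, 156], [140, 153, 158], [161, 173, 178], [157, 168, 175]]
[[144, 155, 160], [152, 162, 167], [156, 169, 173], [155, 167, 176], [161, 169, 177], [153, 164, 169], [152, 165, 168], [160, 173, 177], [159, 167, 177], [160, 173, 179], [157, 172, 176], [156, 166, 176]]
A [-7.3 -4.4 -0.4  0.5  1.6]
B [-7.3 -4.  -0.3  0.6  1.7]
D [-7.5 -4.9 -1.5 -0.1  1.3]
A [ 450.4 -249.2   14. ] [113.4  42.6 110.2  41.1] [-100.9  168.2   78.3   -7.4]
B [449.4 -49.8  14. ] [112.5  43.4 109.3  42.3] [-101.4  166.5   78.    -9.1]
[[655.3 373.6 187.1]
 [559.7 432.6 187.1]
 [426.  206.4  37.1]
 [527.  150.7  37.1]] [542.  290.8 112.1] [112.3 302.6 115.3 297.7] [ 148.3 -120.6  -28.8   60.1]
```

```bash
cat >> h.py <<'E'
def frame(o,yaw,tilt):  # tilt uphill
    x=np.array([np.cos(yaw)*np.cos(tilt),np.sin(yaw)*np.cos(tilt),np.sin(tilt)]); y=np.array([-np.sin(yaw),np.cos(yaw),0]); 
    return np.array(o,float),np.c_[x,y,np.cross(x,y)]
def avg(n,k=6): return np.mean([viewer.capture(n).astype(np.float32) for _ in range(k)],0)
E
python3 - <<'E'
from h import *
np.set_printoptions(precision=1,suppress=True,linewidth=200)
t=avg("top",8); s=avg("scene",4); np.save("t.npy",t); np.save("s.npy",s)
f=t[...,1]-t[...,2]
for nm,roi in (("A",(295,202,336,226)),("B",(238,202,276,226))):
  x0,y0,x1,y1=roi; 
  g=cv2.resize(f[y0:y1,x0:x1],None,fx=4,fy=4,interpolation=cv2.INTER_CUBIC);v=cv2.resize(t[y0:y1,x0:x1,1],None,fx=4,fy=4,interpolation=cv2.INTER_CUBIC)
  M=((g>-2.5)&(v>145)).astype(np.uint8)
  c=max(cv2.findContours(M,0,2)[0],key=cv2.contourArea); r=cv2.minAreaRect(c); b=(cv2.boxPoints(r)+.5)/4-.5+[x0,y0]
  W=onz("top",b,14.);e=np.roll(W,-1,0)-W
  print(nm,W.mean(0),np.linalg.norm(e,axis=1),np.degrees(np.arctan2(e[:,1],e[:,0])),r[1])
o,R=frame((545.5,296.9,100),np.radians(59.9),np.radians(30))
out=[]
for n,im,(x0,y0,x1,y1),sc in (("top",t,(88,135,208,225),6),("scene",s,(88,190,218,270),5)):
  c=cv2.resize(im[y0:y1,x0:x1].clip(0,255).astype(np.uint8),None,fx=sc,fy=sc,interpolation=cv2.INTER_CUBIC)
  L=[[(-150,-63,14),(150,-63,14),(150,63,14),(-150,63,14),(-150,-63,14)],[(-26,-56,14),(26,-56,14),(26,62,14),(-26,62,14),(-26,-56,14)],
     [(0,-83,30),(0,-136,30)],[(-62,26,10),(62,26,10),(62,-26,10),(-62,-26,10),(-62,26,10)]]
  for l,col in zip(L,((0,0,255),(255,0,0),(0,255,255),(0,200,0))):
    p=proj(n,[o+R@np.array(q) for q in l]); p=(p+.5-[x0,y0])*sc-.5
    cv2.polylines(c,[p.round().astype(np.int32)],False,col,1)
  out.append(c)
cv2.imwrite("pics/o1.png",out[0]);cv2.imwrite("pics/o2.png",out[1]); print(bot.read_state()['clock'])
E
```

```text
A [ 449.7 -250.1   14. ] [ 46.5 113.   46.5 112.6] [ -11.7 -101.1  167.8   78.9] (126.54463958740234, 52.03217697143555)
B [448.2 -51.3  14. ] [ 46.2 114.6  46.1 114.2] [ -11.8 -102.   167.8   78.1] (128.37986755371094, 51.906185150146484)
0.7
```

View pics/o1.png

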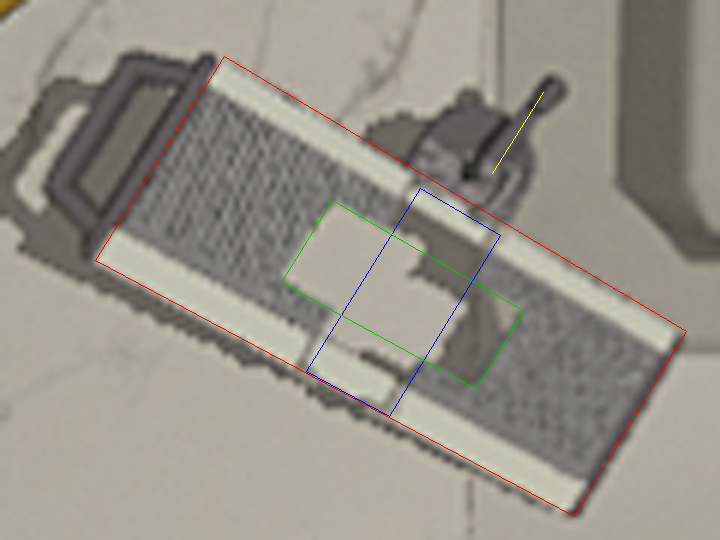

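View pics/o2.png

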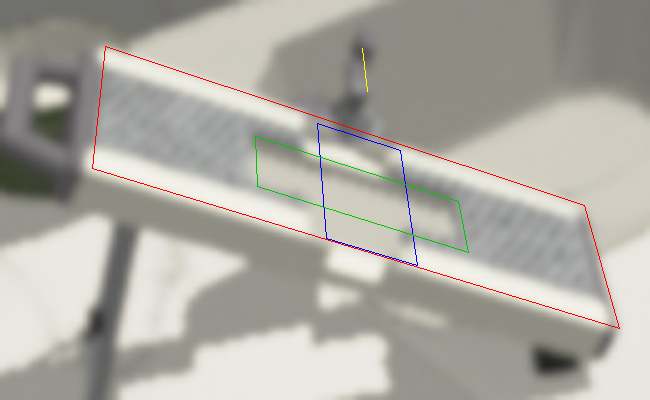

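The overlays agree within a few mm. I'll refine once by expressing the rail pieces' edges in the estimated deck frame.

Run:
```python
from h import *
np.set_printoptions(precision=1,suppress=True,linewidth=200)
o,R=frame((545.5,296.9,100),np.radians(59.9),np.radians(30))
t=np.load("t.npy"); x0,y0,x1,y1=88,135,208,225
up=lambda a:cv2.resize(a[y0:y1,x0:x1],None,fx=4,fy=4,interpolation=cv2.INTER_CUBIC)
M=((up(t[...,1]-t[...,2])>-2.5)&(up(t[...,1])>145)).astype(np.uint8)
M=cv2.morphologyEx(M,cv2.MORPH_OPEN,np.ones((5,5),np.uint8))
for c in cv2.findContours(M,0,2)[0]:
  if cv2.contourArea(c)<150: continue
  P=(c.reshape(-1,2)+.5)/4-.5+[x0,y0]; C,D=ray("top",P)
  for zz in (14,):
    n=R[:,2]; s=((o+zz*n-C)@n)/(D@n); L=(C+D*s[:,None]-o)@R
    b=cv2.minAreaRect(L[:,:2].astype(np.float32)); print(cv2.contourArea(c),b[0],b[1],b[2],"x",L[:,0].min(),L[:,0].max(),"y",L[:,1].min(),L[:,1].max())
```

```text
3096.5 (-86.85183715820312, 53.969764709472656) (118.41047668457031, 22.56244468688965) 0.407277375459671 x -146.0080249653525 -27.585787614348437 y 42.288095550181474 64.88409741004789
1308.0 (5.290775299072266, 52.328514099121094) (20.902236938476562, 51.08651351928711) 89.5231704711914 x -20.25150475942037 30.78302086223115 y 41.74376927707462 62.72071424324992
2148.5 (-86.83476257324219, -52.72834014892578) (16.04071807861328, 118.56112670898438) 89.82705688476562 x -146.1038583123975 -27.5409990645295 y -60.81731481321368 -44.546719575722456
3765.5 (92.1873779296875, 53.476097106933594) (117.40335083007812, 22.050748825073242) 0.031459249556064606 x 33.48630154735721 150.8893179311071 y 42.43928418455953 64.50677948251297
3413.5 (65.17554473876953, -52.609256744384766) (16.68718910217285, 170.45547485351562) 89.90044403076172 x -20.049452004283484 150.3951104997826 y -61.04143388155726 -44.269999005109355
```

```bash
cat >> h.py <<'E'
DO,DR=frame((545.8,299.3,100),np.radians(60.0),np.radians(30))
def down(yaw): # tool pointing down, tool x at yaw (deg)
    return Ro.from_matrix(np.c_[[1,0,0],[0,-1,0],[0,0,-1]]).__rmul__(1) if 0 else Ro.from_euler('z',yaw,degrees=True)*Ro.from_matrix([[1,0,0],[0,-1,0],[0,0,-1]])
def deckrot(a=0): # tool z=-deck z, tool x=deck y, tool y=deck x, turned clockwise by a deg
    return Ro.from_matrix(DR)*Ro.from_euler('z',-a,degrees=True)*Ro.from_matrix(np.c_[[0,1,0],[1,0,0],[0,0,-1]])
def go(pos,rot):
    s=bot.read_state(); q=Ro.from_quat(s['ee_rot'])
    print("shift",(q.inv().apply(np.array(pos)-s['eef_pos'])).round(1),"turn",(q.inv()*rot).as_rotvec().round(3))
E
python3 -c "
from h import *
go((450,-250,200),down(78.5))"
```

```text
shift [ 366.4 -263.4  103.9] turn [ 0.     0.    -1.098]
```

Request:
jog_arm(
  steps=[
    [[366, -263, 104], [0, 0, -1.098], 0.65],
    [[366, -263, 104], [0, 0, -1.098], 0.65],
    [[366, -263, 104], [0, 0, -1.098], 0.65],
    [[366, -263, 104], [0, 0, -1.098], 0.65],
    [[366, -263, 104], [0, 0, -1.098], 0.65],
    [[366, -263, 104], [0, 0, -1.098], 0.65],
    [[366, -263, 104], [0, 0, -1.098], 0.65],
    [[366, -263, 104], [0, 0, -1.098], 0.65],
  ],
  grip_force=60,
)

```text
clock: 1.37
eef_pos: [371.9, -347.0, 228.9]
ee_rot: [0.803, 0.596, 0.0, 0.0]
ft_force: [1.2, 0.1, 0.0]
grip_width: 55.2
gripper_force: 0.0
```

```bash
python3 -c "
from h import *
go((450,-250,130),down(78.5)); print(bot.read_state()['grip_width'])"
```

```text
shift [115.5  46.7  98.9] turn [ 0.001  0.001 -0.092]
55.16329027940265
```

Request:
jog_arm(
  steps=[
    [[115, 46, 99], [0, 0, -0.092], 0.7],
    [[115, 46, 99], [0, 0, -0.092], 0.7],
    [[115, 46, 99], [0, 0, -0.092], 0.7],
    [[115, 46, 99], [0, 0, -0.092], 0.7],
    [[115, 46, 99], [0, 0, -0.092], 0.7],
    [[115, 46, 99], [0, 0, -0.092], 0.7],
    [[115, 46, 99], [0, 0, -0.092], 0.7],
    [[115, 46, 99], [0, 0, -0.092], 0.7],
  ],
)

```text
clock: 2.03
eef_pos: [449.2, -253.6, 131.5]
ee_rot: [0.777, 0.63, 0.0, 0.001]
ft_force: [-0.4, -0.7, -0.0]
grip_width: 59.7
gripper_force: 0.0
```

Run:
```python
from h import *
go((449.9,-250.1,85),down(78.5)); print(bot.read_state()['grip_width'],bot.read_state()['qvel'].max())
t=viewer.capture("top");s=viewer.capture("scene")
a=cv2.resize(t[180:240,270:360],(540,360),interpolation=cv2.INTER_CUBIC);b=cv2.resize(s[170:260,240:380],(540,347),interpolation=cv2.INTER_CUBIC)
cv2.imwrite("pics/g1.png",np.vstack([a,b])[:600])
```

```text
shift [ 3.7 -0.2 46.5] turn [ 0.002  0.001 -0.007]
59.72281830802727 0.0029924387695625942
```

Request:
jog_arm(
  steps=[
    [[4, 0, 30], [0, 0, -0.007], 0.7],
    [[4, 0, 46], [0, 0, -0.007], 0.7],
    [[4, 0, 50], [0, 0, -0.007], 0.7],
    [[4, 0, 53], [0, 0, -0.007], 0.7],
    [[4, 0, 53], [0, 0, -0.007], 0.7],
  ],
)

```text
clock: 2.55
eef_pos: [449.7, -249.1, 77.4]
ee_rot: [0.774, 0.633, 0.0, 0.0]
ft_force: [-0.2, -0.2, -0.9]
grip_width: 60.1
gripper_force: 0.0
```

Run:
```python
from h import *
go((449.9,-250.1,75),down(78.5)); print(bot.read_state()['grip_width'],bot.read_state()['ft_force'])
```

```text
shift [-0.9  0.4  2.4] turn [ 0.001  0.    -0.   ]
60.08574592661903 [-0.20012099 -0.15769287 -0.91230558]
```

Request:
jog_arm(
  steps=[
    [[-1, 0, 2], [0, 0, 0], 0.65],
    [[-1, 0, 4], [0, 0, 0], 0.65],
    [[-1, 0, 4], [0, 0, 0], 0.65],
  ],
)

```text
clock: 2.8
eef_pos: [449.8, -249.8, 73.6]
ee_rot: [0.774, 0.633, 0.0, 0.001]
ft_force: [0.1, -0.3, -0.9]
grip_width: 55.7
gripper_force: 0.0
```

Request:
jog_arm(
  steps=[
    [[0, 0, 0], [0, 0, 0], 0.45],
    [[0, 0, 0], [0, 0, 0], 0.45],
    [[0, 0, 0], [0, 0, 0], 0.4],
    [[0, 0, 0], [0, 0, 0], 0.3],
    [[0, 0, 0], [0, 0, 0], 0.3],
    [[0, 0, 0], [0, 0, 0], 0.3],
  ],
  grip_force=60,
)

```text
clock: 3.3
eef_pos: [450.0, -249.8, 73.8]
ee_rot: [0.774, 0.633, 0.0, 0.001]
ft_force: [-0.5, 0.1, 6.2]
grip_width: 44.4
gripper_force: 62.7
```

Request:
jog_arm(
  steps=[
    [[0, 0, -5], [0, 0, 0], 0.3],
    [[0, 0, -25], [0, 0, 0], 0.3],
    [[0, 0, -60], [0, 0, 0], 0.3],
    [[0, 0, -100], [0, 0, 0], 0.3],
    [[0, 0, -140], [0, 0, 0], 0.3],
    [[0, 0, -180], [0, 0, 0], 0.3],
    [[0, 0, -200], [0, 0, 0], 0.3],
    [[0, 0, -200], [0, 0, 0], 0.3],
  ],
)

```text
clock: 3.97
eef_pos: [451.2, -250.6, 279.5]
ee_rot: [0.774, 0.633, 0.001, 0.005]
ft_force: [0.7, -0.5, 0.4]
grip_width: 44.2
gripper_force: 62.0
```

Run:
```python
from h import *
p=DO+DR@np.array([0,3,100+74.]); print(p); go(p,deckrot())
t=viewer.capture("top")
cv2.imwrite("pics/g2.png",cv2.resize(t[130:260,80:380],(800,347),interpolation=cv2.INTER_CUBIC))
```

```text
[499.70192379 225.45578987 250.68842026]
shift [476.3 -47.2  26.2] turn [-0.448  0.336 -1.214]
```

View pics/g2.png

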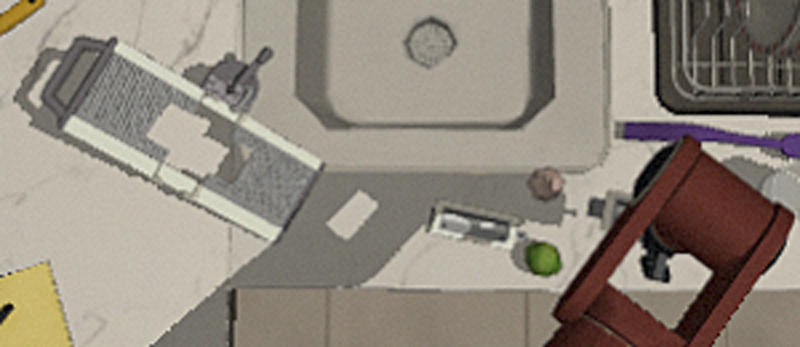

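The picture shows cartridge A lifted in the gripper, with its comb still out at (600,207). B is undisturbed. Next is the transit to above the bay.

Request:
jog_arm(
  steps=[
    [[40, -4, 0], [-0.037, 0.028, -0.1], 0.3],
    [[80, -8, 0], [-0.075, 0.056, -0.2], 0.3],
    [[119, -12, 0], [-0.112, 0.084, -0.303], 0.3],
    [[159, -16, 0], [-0.15, 0.112, -0.405], 0.3],
    [[198, -20, 0], [-0.187, 0.14, -0.506], 0.3],
    [[238, -24, 0], [-0.224, 0.168, -0.607], 0.3],
    [[278, -28, 0], [-0.261, 0.196, -0.708], 0.3],
    [[318, -32, 0], [-0.3, 0.224, -0.81], 0.3],
  ],
)

```text
clock: 4.68
eef_pos: [479.7, 70.7, 269.7]
ee_rot: [0.449, 0.875, 0.176, 0.042]
ft_force: [1.0, 0.0, -2.3]
grip_width: 44.3
gripper_force: 62.0
```

Run:
```python
from h import *
p=DO+DR@np.array([0,3,100+74.]); go(p,deckrot()); print(bot.read_state()['grip_width'])
```

```text
shift [110.3  91.8  64.2] turn [-0.15   0.098 -0.406]
44.31948787475497
```

Request:
jog_arm(
  steps=[
    [[28, 23, 16], [-0.038, 0.025, -0.102], 0.3],
    [[55, 46, 32], [-0.075, 0.049, -0.203], 0.3],
    [[83, 69, 48], [-0.112, 0.073, -0.305], 0.3],
    [[110, 92, 64], [-0.15, 0.098, -0.406], 0.3],
    [[110, 92, 64], [-0.15, 0.098, -0.406], 0.3],
    [[110, 92, 64], [-0.15, 0.098, -0.406], 0.3],
    [[110, 92, 64], [-0.15, 0.098, -0.406], 0.3],
  ],
)

```text
clock: 5.27
eef_pos: [501.3, 222.8, 251.5]
ee_rot: [0.252, 0.933, 0.248, 0.067]
ft_force: [-0.0, 0.0, -1.1]
grip_width: 44.6
gripper_force: 62.1
```

Run:
```python
from h import *
p=DO+DR@np.array([0,3,50+74.]); go(p,deckrot()); print(bot.read_state()['grip_width'],bot.read_state()['joint_pos'].round(2))
```

```text
shift [ 2.8  1.1 51.4] turn [-0.003  0.002 -0.004]
44.6010995177416 [ 0.13 -0.27  2.05  0.46  1.08 -1.07]
```

Request:
jog_arm(
  steps=[
    [[3, 1, 25], [-0.003, 0.002, -0.004], 0.3],
    [[3, 1, 45], [-0.003, 0.002, -0.004], 0.3],
    [[3, 1, 61], [-0.003, 0.002, -0.004], 0.3],
    [[3, 1, 61], [-0.003, 0.002, -0.004], 0.3],
    [[3, 1, 61], [-0.003, 0.002, -0.004], 0.3],
  ],
)

```text
clock: 5.68
eef_pos: [515.3, 250.5, 200.4]
ee_rot: [0.25, 0.933, 0.25, 0.068]
ft_force: [-0.4, -0.1, -0.7]
grip_width: 44.2
gripper_force: 62.1
```

Run:
```python
from h import *
s=bot.read_state(); q=Ro.from_quat(s['ee_rot']); p=DO+DR@np.array([0,3,25+74.]); go(p,deckrot())
# cartridge pose in hand -> expected points drawn
T=lambda c: s['eef_pos']+q.apply(np.array([c[1],c[0],73.8-c[2]]))
print("deck", DR.T@(T((0,0,0))-DO))
out=[]
for n,(x0,y0,x1,y1),sc in (("top",(98,130,208,225),5),("scene",(88,170,218,265),5)):
  im=avg(n,3).clip(0,255).astype(np.uint8); c=cv2.resize(im[y0:y1,x0:x1],None,fx=sc,fy=sc,interpolation=cv2.INTER_CUBIC)
  for l,col in (([T(k) for k in [(-23,-56,14),(23,-56,14),(23,56,14),(-23,56,14),(-23,-56,14)]],(0,0,255)),([T((0,-70,15)),T((0,-70,5))],(0,255,0)),
     ([DO+DR@np.array(k) for k in [(-30,-58.5,14),(30,-58.5,14),(30,64,14),(-30,64,14),(-30,-58.5,14)]],(255,0,0))):
    p=(proj(n,l)+.5-[x0,y0])*sc-.5; cv2.polylines(c,[p.round().astype(np.int32)],False,col,1)
  out.append(c)
h=max(o.shape[0] for o in out); out=[cv2.resize(o,None,fx=.66,fy=.66,interpolation=cv2.INTER_AREA) if 0 else o for o in out]
v=np.hstack([cv2.copyMakeBorder(o,0,h-o.shape[0],0,0,0) for o in out]); cv2.imwrite("pics/p1.png",cv2.resize(v,(800,int(v.shape[0]*800/v.shape[1])),interpolation=cv2.INTER_AREA))
```

```text
shift [ 1.  -0.4 16.7] turn [ 0.001  0.002 -0.   ]
deck [ 0.44374204  1.90407466 41.92750901]
```

View pics/p1.png

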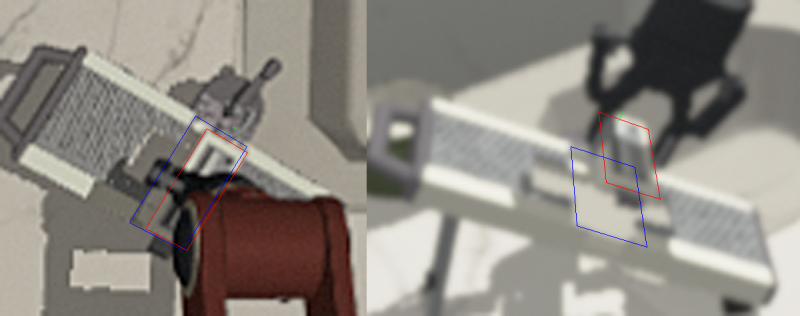

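The held cartridge (red) matches the picture in both views, over the bay (blue). I'll cross-check the deck's place numerically in the scene view before lowering.

Run:
```python
from h import *
np.set_printoptions(precision=1,suppress=True,linewidth=200)
def prof(n,im,y,z,xs):
    p=proj(n,[DO+DR@np.array([x,y,z]) for x in xs]).astype(np.float32)
    g=im.astype(np.float32)
    r=cv2.remap(g,p[:,0].reshape(1,-1),p[:,1].reshape(1,-1),cv2.INTER_LINEAR)[0]; return r[:,1]
s=np.load("s.npy");t=np.load("t.npy"); xs=np.arange(-48,49,4.)
print(xs)
for y in (58,52,48,-48,-52,-58): print(y,"s",prof("scene",s,y,14,xs).astype(int),"\n   t",prof("top",t,y,14,xs).astype(int))
xs2=np.arange(36,72,2.); print(xs2)
for x in (-110,-80,80,110):
  for sg in (1,-1):
    out=[]
    for n,im in (("scene",s),("top",t)):
      p=proj(n,[DO+DR@np.array([x,sg*y,14]) for y in xs2]).astype(np.float32)
      out.append(cv2.remap(im.astype(np.float32),p[:,0].reshape(1,-1),p[:,1].reshape(1,-1),cv2.INTER_LINEAR)[0][:,1].astype(int))
    print(x,sg,*out,sep="\n  ")
```

```text
[-48. -44. -40. -36. -32. -28. -24. -20. -16. -12.  -8.  -4.   0.   4.   8.  12.  16.  20.  24.  28.  32.  36.  40.  44.  48.]
58 s [234 236 234 235 233 227 222 212 192 197 208 212 210 211 212 212 211 206 204 206 216 228 234 234 234] 
   t [197 197 198 197 182 159 140 151 164 162 188 200 197 194 201 194 196 173 153 118 172 199 197 197 196]
52 s [239 239 239 239 238 233 222 210 199 201 203 204 204 205 206 206 205 205 205 208 219 234 239 239 240] 
   t [193 193 193 195 191 163 139 180 197 195 194 193 193 193 192 193 192 195 199 151 173 196 193 192 193]
48 s [236 236 236 237 235 228 214 201 200 202 203 204 204 205 205 205 204 204 205 207 218 232 238 236 238] 
   t [195 194 197 195 191 168 145 181 197 195 195 195 195 194 194 194 193 194 195 163 165 197 196 196 196]
-48 s [213 216 217 214 217 211 206 185 162 156 156 154 150 138 135 144 151 155 156 163 182 213 219 220 220] 
   t [178 178 173 174 166 149 138 162 179 170 175 175 176 173 175 176 173 175 178 135 165 176 176 182 177]
-52 s [224 225 227 225 226 219 206 180 163 160 157 149 136 123 119 135 151 157 161 168 195 226 229 230 230] 
   
[... 977 characters left out ...]
122 130 149 176 196 197 195 193 185 167 143 141 146 147 146]
80
  1
  [187 201 213 222 229 235 237 239 239 239 238 234 229 218 207 189 171 159]
  [123 122 127 149 179 193 195 193 192 192 193 196 200 175 133 107  95  95]
80
  -1
  [172 177 185 192 202 213 221 226 231 234 234 234 231 228 224 220 216 213]
  [126 123 123 122 127 146 173 192 195 194 195 190 174 155 138 140 153 155]
110
  1
  [183 194 206 219 227 233 238 239 240 239 238 234 228 220 204 187 172 158]
  [121 120 119 152 182 192 194 193 192 192 193 196 192 168 125  92  97 100]
110
  -1
  [165 170 176 188 198 209 217 226 230 233 235 234 232 230 225 221 216 213]
  [128 120 105 101 115 143 176 200 196 193 196 193 158 128 137 156 170 171]
```

Request:
jog_arm(
  steps=[
    [[1.1, 0.6, 15], [0.001, 0.002, 0], 0.3],
    [[1.1, 0.6, 23], [0.001, 0.002, 0], 0.3],
    [[1.1, 0.6, 28], [0.001, 0.002, 0], 0.3],
    [[1.1, 0.6, 30], [0.001, 0.002, 0], 0.3],
    [[1.1, 0.6, 30], [0.001, 0.002, 0], 0.3],
  ],
)

```text
clock: 6.4
eef_pos: [522.4, 265.7, 175.4]
ee_rot: [0.249, 0.933, 0.25, 0.067]
ft_force: [0.3, -0.3, -0.7]
grip_width: 44.1
gripper_force: 62.1
```

```bash
cat >> h.py <<'E'
def where():
    s=bot.read_state(); q=Ro.from_quat(s['ee_rot']); np.set_printoptions(precision=2,suppress=True)
    print("cart",DR.T@(s['eef_pos']+q.apply([0,0,73.8])-DO),"F deck",DR.T@s['ft_force'],"M",DR.T@s['wrist_torque'],"rot",(q.inv()*deckrot()).as_rotvec())
E
python3 -c "
from h import *
where()"
```

```text
cart [ 2.45  3.48 11.89] F deck [-0.5  -0.44 -0.57] M [0.03 0.32 0.04] rot [0. 0. 0.]
```

Request:
jog_arm(
  steps=[
    [[-0.5, -1.3, 1], [0, 0, 0], 0.3],
    [[-0.5, -1.3, 3], [0, 0, 0], 0.3],
    [[-0.5, -1.3, 5], [0, 0, 0], 0.3],
    [[-0.5, -1.3, 7], [0, 0, 0], 0.3],
    [[-0.5, -1.3, 7], [0, 0, 0], 0.3],
  ],
)

```text
clock: 6.82
eef_pos: [524.3, 267.4, 169.1]
ee_rot: [0.249, 0.933, 0.251, 0.068]
ft_force: [0.1, -0.6, -1.0]
grip_width: 44.3
gripper_force: 62.1
```

```bash
python3 -c "
from h import *
where()"
```

```text
cart [1.48 2.61 5.18] F deck [-0.89 -0.34 -0.61] M [-0.06  0.32 -0.05] rot [0. 0. 0.]
```

No contact force yet, so it is going in freely.

Request:
jog_arm(
  steps=[
    [[0.3, -0.5, 1], [0, 0, 0], 0.3],
    [[0.3, -0.5, 2.5], [0, 0, 0], 0.3],
    [[0.3, -0.5, 4], [0, 0, 0], 0.3],
    [[0.3, -0.5, 4], [0, 0, 0], 0.3],
  ],
)

```text
clock: 7.15
eef_pos: [525.1, 268.9, 165.6]
ee_rot: [0.249, 0.933, 0.251, 0.068]
ft_force: [1.6, -0.3, -1.1]
grip_width: 44.7
gripper_force: 62.1
```

```bash
python3 -c "
from h import *
where()"
```

```text
cart [1.21 2.66 1.32] F deck [-0.04 -1.56 -1.22] M [-0.23  0.33 -0.04] rot [0. 0. 0.]
```

Request:
jog_arm(
  steps=[
    [[0, 0, 1], [0, 0, 0], 0.3],
    [[0, 0, 2], [0, 0, 0], 0.3],
    [[0, 0, 2], [0, 0, 0], 0.3],
  ],
)

```text
clock: 7.4
eef_pos: [525.6, 269.8, 164.0]
ee_rot: [0.249, 0.933, 0.251, 0.068]
ft_force: [2.0, -1.7, -1.9]
grip_width: 45.0
gripper_force: 62.1
```

```bash
python3 -c "
from h import *
where()"
```

```text
cart [ 1.27  2.65 -0.59] F deck [-1.32 -2.58 -1.44] M [-0.37  0.29 -0.04] rot [0. 0. 0.]
```

Request:
jog_arm(
  steps=[
    [[0, 0, 1], [0, 0, 0], 0.3],
    [[0, 0, 2], [0, 0, 0], 0.3],
    [[0, 0, 2], [0, 0, 0], 0.3],
  ],
)

```text
clock: 7.65
eef_pos: [526.5, 270.6, 164.0]
ee_rot: [0.249, 0.933, 0.251, 0.068]
ft_force: [-4.2, -6.4, 8.7]
grip_width: 44.1
gripper_force: 63.5
```

```bash
python3 -c "
from h import *
where()"
```

```text
cart [ 2.28  2.29 -1.15] F deck [-2.31  0.46 11.34] M [0.09 0.8  0.07] rot [0. 0. 0.]
```

Request:
jog_arm(
  steps=[
    [[0, 0, -0.5], [0, 0, 0], 0.62],
    [[0, 0, -0.5], [0, 0, 0], 0.68],
    [[0, 0, -0.5], [0, 0, 0], 0.7],
    [[0, 0, -0.5], [0, 0, 0], 0.7],
    [[0, 0, -0.5], [0, 0, 0], 0.7],
  ],
)

```text
clock: 8.07
eef_pos: [525.5, 270.6, 162.3]
ee_rot: [0.249, 0.933, 0.251, 0.068]
ft_force: [-0.4, -0.6, 0.4]
grip_width: 59.7
gripper_force: 0.0
```

```bash
python3 -c "
from h import *
where()"
```

```text
cart [ 0.97  3.2  -2.33] F deck [-0.42  0.06  0.7 ] M [ 0.02  0.25 -0.  ] rot [0. 0. 0.]
```

Request:
jog_arm(
  steps=[
    [[0, 0, -10], [0, 0, 0], 0.7],
    [[0, 0, -30], [0, 0, 0], 0.7],
    [[0, 0, -65], [0, 0, 0], 0.7],
    [[0, 0, -105], [0, 0, 0], 0.7],
    [[0, 0, -145], [0, 0, 0], 0.5],
    [[0, -40, -180], [0, 0, 0], 0.4],
    [[0, -80, -180], [0, 0, 0], 0.35],
    [[0, -80, -180], [0, 0, 0], 0.35],
  ],
)

```text
clock: 8.73
eef_pos: [443.9, 129.3, 277.6]
ee_rot: [0.25, 0.933, 0.25, 0.069]
ft_force: [-0.5, -0.8, -1.4]
grip_width: 29.8
gripper_force: 0.0
```

Run:
```python
from h import *
where(); print(bot.read_state()['grip_width'])
t=avg("top",4);s=avg("scene",4);np.save("t2.npy",t);np.save("s2.npy",s)
a=cv2.resize(t[135:225,98:208].clip(0,255).astype(np.uint8),None,fx=3.6,fy=3.6,interpolation=cv2.INTER_CUBIC);b=cv2.resize(s[185:270,98:208].clip(0,255).astype(np.uint8),None,fx=3.6,fy=3.6,interpolation=cv2.INTER_CUBIC)
v=np.hstack([a[:306],b[:306]]); cv2.imwrite("pics/q1.png",v)
```

```text
cart [-82.78   2.96 179.09] F deck [-1.49  0.04 -0.75] M [-0.02  0.28  0.01] rot [0. 0. 0.]
29.77298204303362
```

View pics/q1.png

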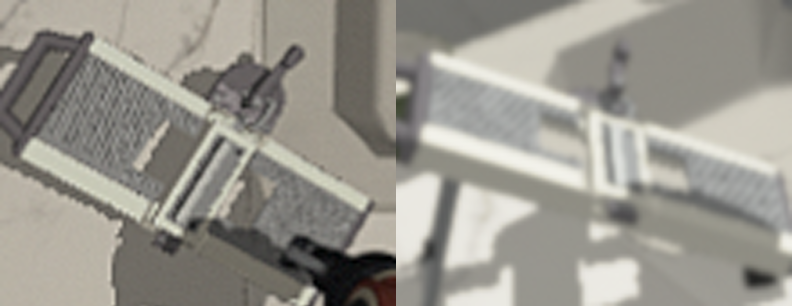

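The cartridge sits flat in the bay with its comb out through the left slot (165,240), and the lever is still open. Next I'll move over the lever grip.

Request:
jog_arm(
  steps=[
    [[-35, 21, 20], [0, 0, 0], 0.45],
    [[-70, 42, 40], [0, 0, 0], 0.45],
    [[-105, 63, 60], [0, 0, 0], 0.45],
    [[-139, 84, 80], [0, 0, 0], 0.45],
    [[-139, 84, 93], [0, 0, 0], 0.45],
    [[-139, 84, 93], [0, 0, 0], 0.45],
    [[-139, 84, 93], [0, 0, 0], 0.45],
  ],
)

```text
clock: 9.72
eef_pos: [626.2, 167.5, 238.0]
ee_rot: [0.249, 0.933, 0.25, 0.066]
ft_force: [-0.2, 0.7, -0.5]
grip_width: 38.3
gripper_force: 0.0
```

Run:
```python
from h import *
where(); s=bot.read_state(); print(s['grip_width'],s['joint_pos'].round(2)); q=Ro.from_quat(s['ee_rot'])
out=[]
for n,(x0,y0,x1,y1),sc,t in (("top",(150,120,210,180),6,0),("scene",(130,165,195,225),6,0)):
  im=avg(n,3).clip(0,255).astype(np.uint8); c=cv2.resize(im[y0:y1,x0:x1],None,fx=sc,fy=sc,interpolation=cv2.INTER_CUBIC)
  old=cv2.resize((np.load("t2.npy") if n=="top" else np.load("s2.npy")).clip(0,255).astype(np.uint8)[y0:y1,x0:x1],None,fx=sc,fy=sc,interpolation=cv2.INTER_CUBIC)
  b=[(-6+1,-124,30),(6+1,-124,30),(7,-148,30),(-5,-148,30),(-5,-124,30)]
  for k in (c,old):
    for l,col in (([DO+DR@np.array(v) for v in b],(0,0,255)),([DO+DR@np.array(v,float) for v in ((1,-83,30),(1,-136,30),(1,-136,18))],(0,255,255))):
      p=(proj(n,l)+.5-[x0,y0])*sc-.5; cv2.polylines(k,[p.round().astype(np.int32)],False,col,1)
  out.append(np.vstack([c,old])[:720])
h=min(o.shape[0] for o in out); v=np.hstack([o[:h] for o in out]); f=600/v.shape[0]
cv2.imwrite("pics/l1.png",cv2.resize(v,None,fx=f,fy=f,interpolation=cv2.INTER_AREA))
```

```text
cart [   5.03 -135.29   82.69] F deck [ 0.23  0.56 -0.66] M [-0.03  0.2   0.  ] rot [ 0. -0.  0.]
38.29867805486849 [ 0.01  0.02  1.8   0.51  1.09 -1.23]
```

View pics/l1.png

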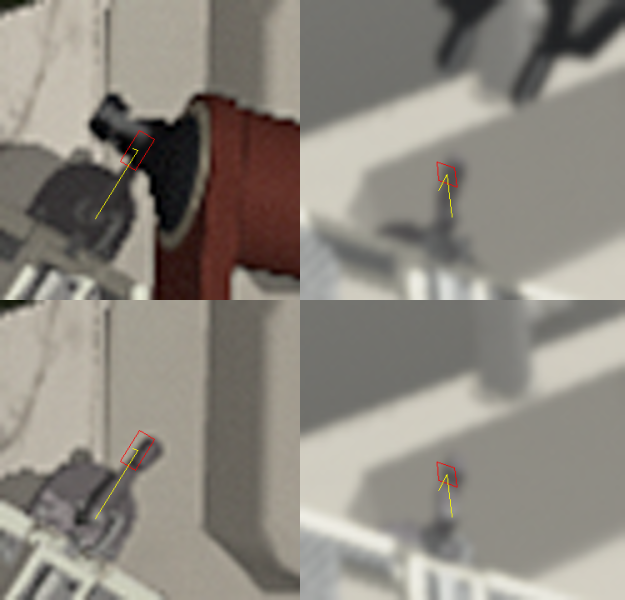

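The actual grip lies about 4–5 mm downhill of the drawn one, so the lever starts slightly turned. I'll centre on deck x≈-4 and y≈-137, then lower.

Request:
jog_arm(
  steps=[
    [[-2, -9, 10], [0, 0, 0], 0.45],
    [[-2, -9, 30], [0, 0, 0], 0.45],
    [[-2, -9, 45], [0, 0, 0], 0.45],
    [[-2, -9, 55], [0, 0, 0], 0.45],
    [[-2, -9, 61], [0, 0, 0], 0.45],
    [[-2, -9, 61], [0, 0, 0], 0.45],
  ],
)

```text
clock: 10.52
eef_pos: [638.5, 185.2, 181.0]
ee_rot: [0.249, 0.933, 0.25, 0.067]
ft_force: [0.1, 0.3, -1.1]
grip_width: 38.6
gripper_force: 0.0
```

```bash
python3 -c "
from h import *
where()"
```

```text
cart [  -4.88 -137.2    22.57] F deck [-0.26  0.02 -1.11] M [-0.06  0.24 -0.04] rot [ 0. -0.  0.]
```

Request:
jog_arm(
  steps=[
    [[0, 0, 0], [0, 0, 0], 0.25],
    [[0, 0, 0], [0, 0, 0], 0.1],
    [[0, 0, 0], [0, 0, 0], 0.1],
    [[0, 0, 0], [0, 0, 0], 0.1],
    [[0, 0, 0], [0, 0, 0], 0.1],
    [[0, 0, 0], [0, 0, 0], 0.1],
  ],
  grip_force=20,
)

```text
clock: 11.02
eef_pos: [640.0, 185.5, 184.4]
ee_rot: [0.249, 0.933, 0.252, 0.069]
ft_force: [3.0, 5.3, 2.4]
grip_width: 12.1
gripper_force: 19.5
```

```bash
python3 -c "
from h import *
where()"
```

```text
cart [  -2.02 -138.67   25.  ] F deck [ 6.44  0.04 -1.  ] M [-0.04 -0.66 -0.31] rot [0. 0. 0.]
```

```bash
python3 -c "
import numpy as np
for a in np.arange(.1,.81,.1): c,s=np.cos(a),np.sin(a); print([[round(54*(1-c)+4*s,1),round(-54*s+4*(1-c),1),0],[0,0,round(a,1)],.2])"
```

```text
[[np.float64(0.7), np.float64(-5.4), 0], [0, 0, np.float64(0.1)], 0.2]
[[np.float64(1.9), np.float64(-10.6), 0], [0, 0, np.float64(0.2)], 0.2]
[[np.float64(3.6), np.float64(-15.8), 0], [0, 0, np.float64(0.3)], 0.2]
[[np.float64(5.8), np.float64(-20.7), 0], [0, 0, np.float64(0.4)], 0.2]
[[np.float64(8.5), np.float64(-25.4), 0], [0, 0, np.float64(0.5)], 0.2]
[[np.float64(11.7), np.float64(-29.8), 0], [0, 0, np.float64(0.6)], 0.2]
[[np.float64(15.3), np.float64(-33.8), 0], [0, 0, np.float64(0.7)], 0.2]
[[np.float64(19.2), np.float64(-37.5), 0], [0, 0, np.float64(0.8)], 0.2]
```

Request:
jog_arm(
  steps=[
    [[0.7, -5.4, 0], [0, 0, 0.1], 0.2],
    [[1.9, -10.6, 0], [0, 0, 0.2], 0.2],
    [[3.6, -15.8, 0], [0, 0, 0.3], 0.2],
    [[5.8, -20.7, 0], [0, 0, 0.4], 0.2],
    [[8.5, -25.4, 0], [0, 0, 0.5], 0.2],
    [[11.7, -29.8, 0], [0, 0, 0.6], 0.2],
    [[15.3, -33.8, 0], [0, 0, 0.7], 0.2],
    [[15.3, -33.8, 0], [0, 0, 0.7], 0.2],
  ],
)

```text
clock: 11.68
eef_pos: [610.7, 166.8, 165.4]
ee_rot: [0.554, 0.791, 0.258, -0.022]
ft_force: [0.7, -0.4, -0.0]
grip_width: 17.0
gripper_force: 0.1
```

```bash
cat >> h.py <<'E'
def lev(a=0):
    where(); s=bot.read_state(); q=Ro.from_quat(s['ee_rot']); v=DR.T@(s['eef_pos']-DO)-np.array([.5,-83,0]); R=(deckrot().inv()*q).as_rotvec()
    print("r",np.hypot(v[0],v[1]),"lever ang",np.arctan2(-v[0],-v[1]),"tool rot",R,"z",v[2],"F tool",q.inv().apply(s['ft_force']),s['grip_width'])
E
python3 -c "
from h import *
lev()"
```

```text
cart [ -38.61 -122.51   23.97] F deck [-0.   -0.84 -0.01] M [-0.01  0.22  0.04] rot [ 0.   0.  -0.7]
r 55.57030894618956 lever ang 0.7814967196591361 tool rot [-0.  -0.   0.7] z 97.77445206626734 F tool [-0.64  0.54  0.01] 17.019046531905868
```

Request:
jog_arm(
  steps=[
    [[0.7, -5.4, 1], [0, 0, 0.1], 0.2],
    [[1.9, -10.6, 1], [0, 0, 0.2], 0.2],
    [[3.6, -15.8, 1], [0, 0, 0.3], 0.2],
    [[5.8, -20.7, 1], [0, 0, 0.4], 0.2],
    [[8.5, -25.4, 1], [0, 0, 0.5], 0.2],
    [[11.7, -29.8, 1], [0, 0, 0.6], 0.2],
    [[15.3, -33.8, 1], [0, 0, 0.7], 0.2],
    [[15.3, -33.8, 1], [0, 0, 0.7], 0.2],
  ],
)

```text
clock: 12.35
eef_pos: [575.5, 172.3, 157.0]
ee_rot: [0.791, 0.554, 0.235, -0.109]
ft_force: [0.7, -1.2, 0.1]
grip_width: 17.0
gripper_force: 0.2
```

```bash
python3 -c "
from h import *
lev()"
```

```text
cart [-53.78 -89.28  23.12] F deck [-0.5  -1.2   0.43] M [-0.06  0.27 -0.01] rot [ 0.   0.  -1.4]
r 54.72395557174591 lever ang 1.4577287157477083 tool rot [-0.  -0.   1.4] z 96.92335306455126 F tool [-0.7   1.09 -0.43] 17.004567248635976
```

Request:
jog_arm(
  steps=[
    [[0.5, -4, 0], [0, 0, 0.08], 0.2],
    [[1.5, -8, 0], [0, 0, 0.16], 0.2],
    [[2, -10, 0], [0, 0, 0.18], 0.2],
    [[2, -10, 0], [0, 0, 0.18], 0.2],
  ],
)

```text
clock: 12.68
eef_pos: [568.2, 176.8, 157.3]
ee_rot: [0.837, 0.481, 0.226, -0.128]
ft_force: [5.5, -3.4, -2.0]
grip_width: 17.3
gripper_force: 3.0
```

```bash
python3 -c "
from h import *
lev()"
```

```text
cart [-53.41 -81.01  23.32] F deck [-1.11 -6.45 -1.62] M [-0.95  0.41 -0.09] rot [ 0.01  0.   -1.57]
r 54.0760399452879 lever ang 1.615114539564901 tool rot [-0.01 -0.    1.57] z 97.11558951393265 F tool [-1.1   6.44  1.66] 17.30653181417963
```

Request:
jog_arm(
  steps=[
    [[0, -2, 0], [0, 0, 0.02], 0.2],
    [[0, -4, 0], [0, 0, 0.02], 0.2],
    [[0, -4, 0], [0, 0, 0.02], 0.2],
  ],
)

```text
clock: 12.93
eef_pos: [567.2, 177.3, 158.3]
ee_rot: [0.842, 0.472, 0.227, -0.127]
ft_force: [14.3, -6.3, -5.4]
grip_width: 17.3
gripper_force: 7.7
```

```bash
python3 -c "
from h import *
lev()"
```

```text
cart [-52.85 -80.56  24.15] F deck [ -1.24 -15.58  -5.58] M [-2.47  0.5  -0.18] rot [ 0.01  0.01 -1.59]
r 53.656582478858624 lever ang 1.6354443393745615 tool rot [-0.01 -0.01  1.59] z 97.94682704163279 F tool [-0.92 15.52  5.79] 17.341048348793404
```

It is against the stop. Now I'll ease off, open and retreat.

Request:
jog_arm(
  steps=[
    [[0, 4, 0], [0, 0, 0], 0.3],
    [[0, 5, 0], [0, 0, 0], 0.4],
    [[0, 5, 0], [0, 0, 0], 0.4],
    [[0, 5, -20], [0, 0, 0], 0.4],
    [[0, 5, -50], [0, 0, 0], 0.4],
    [[0, 5, -90], [0, 0, 0], 0.4],
    [[-30, 0, -130], [0, 0, 0], 0.4],
    [[-60, 0, -160], [0, 0, 0], 0.4],
  ],
)

```text
clock: 13.6
eef_pos: [500.2, 74.0, 265.7]
ee_rot: [0.841, 0.474, 0.225, -0.132]
ft_force: [0.4, -0.9, -0.4]
grip_width: 34.4
gripper_force: 0.0
```

```bash
python3 -c "
from h import *
lev()"
```

```text
cart [-105.66  -73.33  178.65] F deck [-0.73 -0.77 -0.05] M [-0.05  0.27  0.04] rot [ 0.   -0.   -1.59]
r 106.8592354707879 lever ang 1.6625838644394404 tool rot [-0.    0.    1.59] z 252.44548962129056 F tool [-0.72  0.79  0.05] 34.41489190025336
```

Request:
jog_arm(
  steps=[
    [[-30, 0, -10], [0, 0, 0], 0.4],
    [[-70, 0, -20], [0, 0, 0], 0.4],
    [[-110, 0, -30], [0, 0, 0], 0.4],
    [[-130, 0, -30], [0, 0, 0], 0.4],
    [[-130, 0, -30], [0, 0, 0], 0.4],
    [[-130, 0, -30], [0, 0, 0], 0.4],
  ],
)

```text
clock: 14.1
eef_pos: [433.2, -35.0, 222.8]
ee_rot: [0.843, 0.471, 0.223, -0.133]
ft_force: [-0.3, 1.3, 0.9]
grip_width: 34.2
gripper_force: 0.0
```

Run:
```python
from h import *
np.set_printoptions(precision=1,suppress=True,linewidth=220)
t=avg("top",6); s=avg("scene",4); old={"top":np.load("t2.npy"),"scene":np.load("s2.npy")}
def samp(n,im,pts):
    p=proj(n,[DO+DR@np.array(q,float) for q in pts]).astype(np.float32)
    return cv2.remap(im.astype(np.float32),p[:,0].reshape(1,-1),p[:,1].reshape(1,-1),cv2.INTER_LINEAR)[0][:,1].astype(int)
ys=np.arange(-72,-38,2.); print(ys)
for n,im in (("top",t),("scene",s)):
  for x in (-16,16): print(n,x,"\n old",samp(n,old[n],[(x,y,14) for y in ys]),"\n new",samp(n,im,[(x,y,14) for y in ys]))
ys=np.arange(40,92,3.); print(ys)
for n,im in (("top",t),("scene",s)): print(n,"\n old",samp(n,old[n],[(1,y,8) for y in ys]),"\n new",samp(n,im,[(1,y,8) for y in ys]))
# lever: darkness on a circle r=53, z=39
for n,im in (("top",t),("scene",s)):
  A=np.arange(-.2,2.0,.1); pts=[(1-53*np.sin(a),-83-53*np.cos(a),38) for a in A]
  print(n,A,"\n",samp(n,old[n],pts),"\n",samp(n,im,pts))
# cartridge B rect
f=t[...,1]-t[...,2]; x0,y0,x1,y1=238,202,276,226
g=cv2.resize(f[y0:y1,x0:x1],None,fx=4,fy=4,interpolation=cv2.INTER_CUBIC);v=cv2.resize(t[y0:y1,x0:x1,1],None,fx=4,fy=4,interpolation=cv2.INTER_CUBIC)
c=max(cv2.findContours(((g>-2.5)&(v>145)).astype(np.uint8),0,2)[0],key=cv2.contourArea); print("B",onz("top",(cv2.boxPoints(cv2.minAreaRect(c))+.5)/4-.5+[x0,y0],14.).mean(0))
```

```text
[-72. -70. -68. -66. -64. -62. -60. -58. -56. -54. -52. -50. -48. -46. -44. -42. -40.]
top -16 
 old [123 126 128 123 127 126 127 151 172 183 196 197 201 203 191 160 130] 
 new [125 129 127 126 134 134 132 153 180 198 211 206 199 200 194 190 195]
top 16 
 old [129 119 110 112 125 136 143 162 181 187 189 194 203 206 204 206 204] 
 new [130 122 120 123 128 131 135 154 180 203 209 201 176 155 144 136 133]
scene -16 
 old [152 154 154 156 162 169 176 185 194 202 206 212 213 212 212 211 209] 
 new [133 142 150 160 173 186 198 207 215 221 223 226 227 227 227 226 225]
scene 16 
 old [134 138 143 148 154 163 172 182 195 208 217 222 228 229 229 229 227] 
 new [151 157 166 175 184 195 205 213 215 218 218 213 207 200 191 182 178]
[40. 43. 46. 49. 52. 55. 58. 61. 64. 67. 70. 73. 76. 79. 82. 85. 88. 91.]
top 
 old [179 172 157 139 183 211 178 112  71  82  89  73  81 105 110 108 107 108] 
 new [169 155 183 208 206 139 108  96  88  80  81 123 170 184 182 180 180 181]
scene 
 old [223 226 217 199 167 140 116 104  95  87  81  79  80  92 107 127 140 149] 
 new [225 214 192 169 154 143 134 120 106  92  91  96 110 124 135 144 150 153]
top [-0.2 -0.1  0.   0.1  0.2  0.3  0.4  0.5  0.6  0.7  0.8  0.9  1.   1.1  1.2  1.3  1.4  1.5  1.6  1.7  1.8  1.9] 
 [157 149  74  95 100 161 157 155 155 154 154 155 154 153 154 155 152 153 152 153 153 150] 
 [157 157 156 156 156 157 157 156 157 156 156 157 155 154 154 156 153  91  84 127 157 152]
scene [-0.2 -0.1  0.   0.1  0.2  0.3  0.4  0.5  0.6  0.7  0.8  0.9  1.   1.1  1.2  1.3  1.4  1.5  1.6  1.7  1.8  1.9] 
 [140 127 118 125 135 140 141 140 140 141 141 141 140 141 141 141 141 141 141 141 141 141] 
 [141 140 141 140 140 140 140 140 140 141 140 141 140 140 138 135 130 122 109  95  83  75]
B [453.  -11.4  14. ]
```

Run:
```python
from h import *
np.set_printoptions(linewidth=250)
t=avg("top",4); s=avg("scene",4)
xs=np.arange(-36,37,2.); print(xs.astype(int))
for nm,n,im in (("old","top",np.load("t2.npy")),("new","top",t),("old","scene",np.load("s2.npy")),("new","scene",s)):
  for y in (-35,0,35):
    p=proj(n,[DO+DR@np.array([x,y,14.]) for x in xs]).astype(np.float32)
    print(nm,n,y,cv2.remap(im.astype(np.float32),p[:,0].reshape(1,-1),p[:,1].reshape(1,-1),cv2.INTER_LINEAR)[0][:,1].astype(int))
```

```text
[-36 -34 -32 -30 -28 -26 -24 -22 -20 -18 -16 -14 -12 -10  -8  -6  -4  -2   0   2   4   6   8  10  12  14  16  18  20  22  24  26  28  30  32  34  36]
old top -35 [127 130 128 122 113 120 165 197 187 154 107  72  86 105 120 134 154 171 183 165 119  83  78 104 138 176 205 195 162 125  99 106 118 126 131 137 134]
old top 0 [ 99 132 169 177 180 181 189 198 194 162 134 126 126 125 126 135 154 174 182 171 129  73  66  92 136 181 201 207 161 116 105 103 106 108 107 107 108]
old top 35 [ 64  64  63  63  68  79  96 105  94  88  85  88 100 111 120 136 157 173 184 176 143  90  51  86 127 173 208 196 163 120 100 102 111 123 126 128 129]
new top -35 [128 133 132 127 109  92  98 126 173 202 185 158 133 120 124 129 129 134 148 165 180 175 141 101  85 107 145 179 207 198 165 129 112 122 130 137 135]
new top 0 [100 132 169 180 187 184 177 177 186 195 187 156 133 127 126 126 128 133 148 169 179 180 137  82  83 108 138 175 200 208 166 124 105 103 107 109 109]
new top 35 [126 127 126 123 107 102 112 133 178 202 182 144 105  91  95 112 124 138 158 174 186 176 149  95  67  93 124 171 204 203 170 123 111 1
[... 293 characters left out ...]
201 220 231 232 221 206 183 175 173 178 185 188]
old scene 35 [117 120 120 121 119 122 128 139 145 146 137 126 122 123 135 151 171 194 210 217 209 186 162 152 171 196 221 231 233 227 204 188 181 189 193 192 189]
new scene -35 [159 158 157 156 156 156 160 172 192 210 220 217 209 193 183 176 178 184 194 207 215 218 209 191 163 159 168 198 219 231 231 219 203 181 170 163 160]
new scene 0 [183 183 186 187 186 186 187 192 204 215 222 217 208 192 184 180 180 185 194 208 216 218 209 182 159 148 169 194 219 228 232 228 206 189 179 185 187]
new scene 35 [182 182 182 181 173 163 159 168 197 218 229 227 217 200 183 173 171 184 194 203 209 210 207 194 182 175 184 205 222 233 231 219 201 185 183 183 185]
```

```bash
python3 -c "
from h import *
print(job.hand_in())"
```

```text
the job is handed in; nothing more can be done
None
```

The job is handed in, verdict unknown: by the last camera measurements cartridge A lies in the bay, drawn about 5 mm right, with its comb still out and the lever at about 1.58 rad. The arm is clear; cartridge B, hidden under the gripper in the final view, was not re-measured but never approached.

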